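# Size a bar in a row of ring gauges

### The job

Find the size of the long round aluminium bar: take it from its wooden rest and pass it endwise through the row of upright gauge rings, entering at the largest ring, until a ring stops it. It will not go all the way while held behind the first ring, so set it down in the rings on the way and take it again elsewhere. Leave it lying in the rings with its end against the ring that stopped it, and leave the mug, the oiler and the hardness block where they are.

Things in the scene. Friction and masses are not known exactly. Their poses are not given: they have to be found in the camera images.
- bar_center (a point): Centre of the bar to be sized: a plain aluminium round bar, 190 mm long, 24 mm diameter, 0.2 kg, both ends alike with a 2 mm chamfer; either end may go first. Its x axis runs along the bar. It starts lying in the two V-blocks of the rest.
- gauge: Ring gauge fixed to the bench: four upright steel rings, 12 mm thick, in a line on a dark base 232 x 64 x 12 mm (x -20 to 212). Origin at bench height below the entry face of the largest ring; x axis level, along the row from largest to smallest ring, z up. Entry faces at x = 0, 108, 148, 188 mm; bores 38, 33, 28, 15 mm; outer diameters 54, 49, 44, 31 mm; the tallest is 86 mm high.
- way (a point): Point on the gauge between first and second ring, at x = 60 mm, y = 0, 52 mm above the bench, axes as the gauge: centre line of a bar lying in the rings (the three larger bores share a lowest line 40 mm above the bench). The free gap here is 96 mm long; fingers fit in round the bar.
- stop (a point): Centre of the entry face of the smallest ring (x = 188 mm, 52 mm above the bench), axes as the gauge. The bar passes three rings and is stopped by this one; the bar's centre is then 95 mm before this point and its tail only 2 mm outside the first ring.
- rest: Wooden rest, fixed to the bench: base 130 x 50 x 8 mm with two V-blocks, each 20 mm thick, 40 mm to either side of its middle. Origin under its middle at bench height; x axis along the bar. The bar lies centred on it to 5 mm, its centre line 45 mm above the bench; 45 mm of the bar stand free beyond the V-blocks at each end, and 60 mm lie free between them.
- mug: White mug, 82 x 117 x 91 mm, a bystander behind the work; origin under its middle.
- hardness_block: Round steel hardness reference block, 64 mm diameter, 13 mm high, a bystander behind the work; origin under its middle.
- oiler: Small oil bottle, 39 mm diameter, 135 mm tall, a bystander behind the work; origin under its middle.

How it is judged:
By the outcome, as a careful person would: the job done as asked, in the order asked, and still so for the second after the job is handed in, with the robot touching nothing.
It also fails if it takes over 54 s, if anything falls off the work surface, if the arm or the gripper's body presses on something with over 40 N, if the wrist force passes 120 N, or if a joint passes its speed limit or range.

### The arm

A 7-joint arm with a two-finger parallel gripper is mounted at the origin on a cart in front of the work surface, level with it; the furniture and walls round the work are solid. World frame = base frame: x ahead of the robot, y to its left, z up, the work surface at z = 0. Lengths are in m, angles in rad, forces in N, time in s.
With the tool pointing down it reaches from about 0.4 to 0.875 m from the base axis. Payload 19.3 kg.
Tool frame: the origin (TCP) lies on the centre line of the jaws, within the pads' length; the fingertips stand 11 mm ahead of it and the grasp point (between the pads) lies 8 mm behind it; y points along the fingers, x is the direction in which the jaws open and shut, and the axes are right-handed (so a half turn about y gives the same grasp; the last joint's range is limited). The gripper opens to 85 mm and grips with 20 to 120 N. Pads are 22 mm wide; open, the fingers measure 114 mm over their backs; the gripper's body (76 mm by 85 mm) begins 54 mm behind the grasp point. The pads swing forward as they close: fully open they stand 13 mm farther back than shut.
Start: joints at [1.042, 0.521, -0.036, 1.599, 0.021, 1.021, -0.113], TCP at [0.277, -0.56, 0.242] pointing down, gripper open.
Joint ranges: [-2.91, 2.91], [-0.3, 2.13], [-1.5, 1.42], [0.17, 2.43], [-1.26, 4.41], [0.16, 1.93], [-2.52, 2.52]. Speed limits (rad/s): [1.89, 1.89, 2.39, 2.39, 3.01, 3.01, 3.01].

### API

Orientations are given as [roll, pitch, yaw] about the fixed x, y, z axes, in that order (R = Rz(yaw) Ry(pitch) Rx(roll)).
In Python, from workcell import monitor, cams, bot gives the robot as it stands.
- The arm moves only by the tool send_rows, never from a script. Its argument "series" is text: rows parted by semicolons, each of 7 numbers parted by spaces: the turn, a rotation vector about the tool's x, y, z in rad, then the shift along the tool's x, y, z in mm, then the opening, from 0 (shut) to 1 (fully open). In form: ax ay az tx ty tz claw; .... A call has 1 to 20 rows; each row is the pose to reach, as a shift and turn from the pose commanded when the call began, along the tool's axes at that moment; what a row does not reach only later rows make up. A row lasts 1/12 s, in which the tool goes at most 41.7 mm and 7.16 degrees, less where a joint would pass 70% of its speed; a pose out of reach is approached as far as the arm can. A call with a gripper value outside its range is refused whole. The fingers move at their own pace and stop on an object; "force" is the grip in N (left out, the last holds). Time passes only in rows, so rows that repeat a pose let the fingers close. It gives the time, the measured TCP pose, the force and the opening at its end, in the units of the state.
- monitor.observe(): the state, without advancing time (a new reading comes with each control period).
- cams.grab_frame(name): name is "scene" or "top" or "wrist"; returns the picture (480x640x3 uint8, red, green, blue); there is no depth.
- cams.get_calibration(name): a dict with "mtx" (3x3 intrinsics, pixels), "origin" and "attitude" of the camera in the world. Camera axes: x right, y down, z forward; pixel columns grow to the right and rows downward; lengths in m; the calibration is good to about 2 mm. A picture is of the moment at which its call begins: read the wrist's pose just before it. get_calibration takes no time and is no camera call; for the wrist camera it gives the pose at the moment of the call.
- bot.job_done(): hands the job in, once; it reports no verdict.
The state is a dict: "clock": time; "qpos": joint angles; "qd": joint speeds; "joint_efforts": joint torques, N m; "position": TCP position; "tool_rot": TCP orientation; "force": force on the tool from outside, world axes, zero at the start; "moment": the same for the moment, N m; "grip_width": finger opening in m.
Only numpy, scipy, OpenCV 4.12 (cv2) and the standard library are available. Lean on these libraries where they do the work, as an engineer would, in place of code of your own. Each camera call takes 0.05 s, during which the arm holds its last target.

## Working session

There is one attempt and no reset: what is moved stays moved. The work goes in short steps, Python scripts to look and compute and a tool call to move; the robot and the scene stay as the last step left them, time stands still between calls to the robot, and variables do not carry over. Pictures are saved under pics/ and viewed, and the job is handed in when it is done.

Besides the shell and the picture viewer there is one more tool, called after "Request:" as name(argument=value, ...), one argument or row to a line, values as JSON. send_rows: Moves the arm, as the interface text tells. Its arguments: {"type":"object","properties":{"series":{"type":"string"},"force":{"type":"number"}},"required":["series"]}

```bash
ls -la; mkdir -p pics; python3 - <<'E'
from workcell import monitor, cams, bot
import cv2
s=monitor.observe(); print(s)
for n in ("scene","top","wrist"):
    c=cams.get_calibration(n); print(n,c)
for n in ("scene","top"):
    im=cams.grab_frame(n); cv2.imwrite(f"pics/{n}0.png",im[:,:,::-1])
E
```

```text
total 12
drwxr-xr-x  3 agent agent 4096 Dec  6 17:16 .
drwxr-xr-x 23 root  root  4096 Dec  6 17:16 ..
drwxr-xr-x  2 agent agent 4096 Dec  6 17:16 pics
{'clock': 0.0, 'qpos': array([ 1.04178974,  0.52203557, -0.03630191,  1.6000252 ,  0.02120806,
        1.02108159, -0.11281098]), 'qd': array([ 0.0002388 ,  0.0016808 , -0.00097013,  0.00111282,  0.00082314,
        0.00093105,  0.00141621]), 'joint_efforts': array([-6.61135273e-04, -9.27109623e+01,  1.97978385e+00, -3.69937062e+01,
        1.78066618e-02,  7.94819643e-03, -4.58139971e-05]), 'position': array([ 0.27660362, -0.56008918,  0.24170642]), 'tool_rot': array([-1.57089904e+00,  1.16006067e-03, -1.11202833e+00]), 'force': array([ 0.60875295, -0.18836015,  1.02399109]), 'moment': array([-0.0227781 , -0.00238509,  0.01664314]), 'grip_width': 0.08549429910805376}
scene {'mtx': array([[491.53666138,   0.        , 315.37010234],
       [  0.        , 491.53666138, 236.7617998 ],
       [  0.        ,   0.        ,   1.        ]]), 'origin': array([0.18470616, 0.4038749 , 0.6436816 ]), 'attitude': array([-2.32966610e+00,  9.56013637e-04, -2.43244195e+00])}
top {'mtx': array([[604.26174323,   0.        , 323.47606137],
       [  0.        , 604.26174323, 249.84034879],
       [  0.        ,   0.        ,   1.        ]]), 'origin': array([ 0.45312202, -0.04220316,  1.06529046]), 'attitude': array([-3.00841730e+00,  4.26533899e-04, -1.58367896e+00])}
wrist {'mtx': array([[415.88972006,   0.        , 317.00731845],
       [  0.        , 415.88972006, 241.63255135],
       [  0.        ,   0.        ,   1.        ]]), 'origin': array([ 0.3397024 , -0.52771508,  0.37435847]), 'attitude': array([ 2.86085619e+00,  8.09929679e-04, -1.11171476e+00])}
```

View pics/scene0.png

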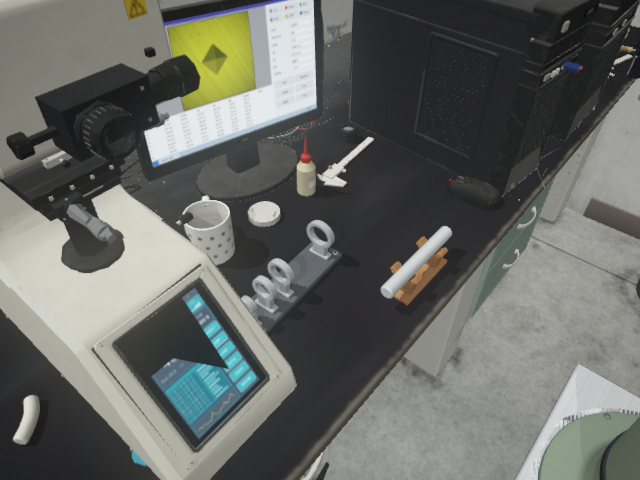

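View pics/top0.png

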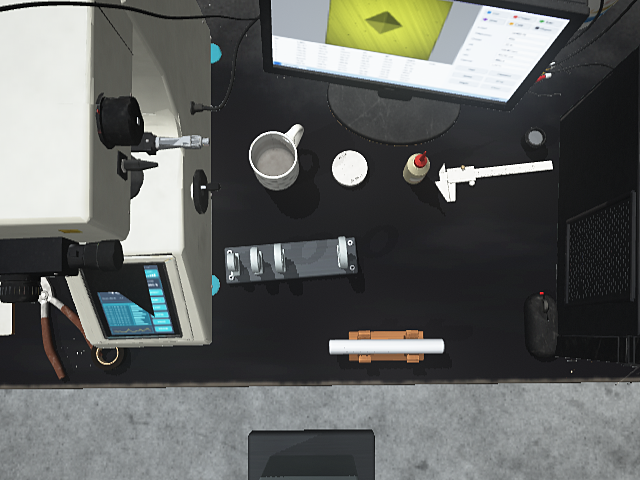

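```bash
python3 - <<'E'
import cv2
t=cv2.imread('pics/top0.png'); s=cv2.imread('pics/scene0.png')
a=cv2.resize(t[220:370,210:460],None,fx=3.2,fy=3.2,interpolation=cv2.INTER_CUBIC); cv2.imwrite('pics/top0z.png',a)
b=cv2.resize(s[205:340,230:460],None,fx=3.4,fy=3.4,interpolation=cv2.INTER_CUBIC); cv2.imwrite('pics/scene0z.png',b)
E
```

```text
(no output)
```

View pics/top0z.png

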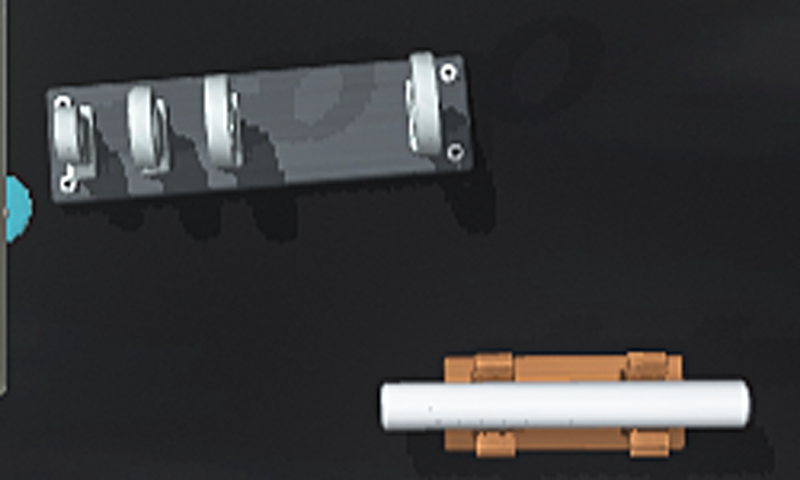

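View pics/scene0z.png

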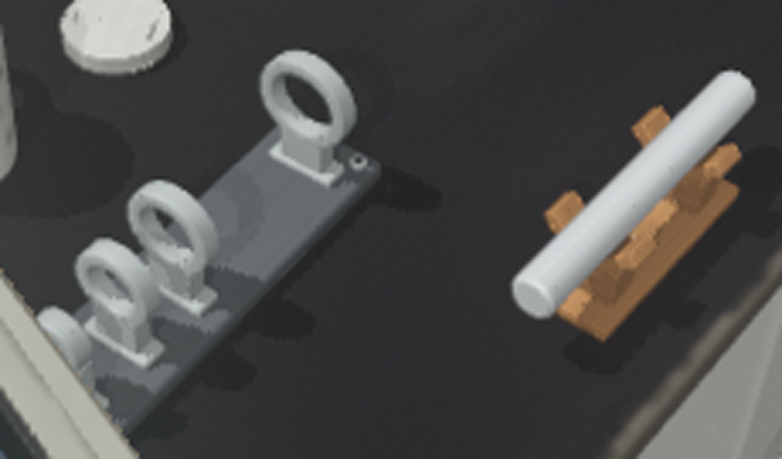

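```bash
cat > h.py <<'E'
import numpy as np, cv2
from scipy.spatial.transform import Rotation as Ro
from workcell import monitor, cams, bot
def cam(n):
    c=cams.get_calibration(n); return c['mtx'],np.array(c['origin']),Ro.from_euler('xyz',c['attitude']).as_matrix()
def ray(C,p):
    K,o,R=C; d=R@np.linalg.inv(K)@np.array([p[0],p[1],1.]); return o,d/np.linalg.norm(d)
def onz(C,p,z):
    o,d=ray(C,p); return o+d*(z-o[2])/d[2]
def tri(C1,p1,C2,p2):
    o1,d1=ray(C1,p1);o2,d2=ray(C2,p2)
    A=np.stack([d1,-d2],1); t=np.linalg.lstsq(A,o2-o1,rcond=None)[0]
    a=o1+d1*t[0];b=o2+d2*t[1]; return (a+b)/2,np.linalg.norm(a-b)
def proj(C,P):
    K,o,R=C; q=K@(R.T@(np.asarray(P)-o)); return q[:2]/q[2]
def axisends(mask):
    cs,_=cv2.findContours(mask,cv2.RETR_EXTERNAL,cv2.CHAIN_APPROX_NONE)
    c=max(cs,key=cv2.contourArea); pts=c[:,0].astype(float)
    m=np.zeros(mask.shape,np.uint8); cv2.drawContours(m,[c],-1,1,-1)
    ys,xs=np.nonzero(m); P=np.stack([xs,ys],1).astype(float); mu=P.mean(0)
    u=np.linalg.svd(P-mu,full_matrices=False)[2][0]
    t=(P-mu)@u; return mu,u,mu+u*t.min(),mu+u*t.max(),cv2.contourArea(c),c
E
python3 - <<'E'
from h import *
t=cv2.imread('pics/top0.png'); s=cv2.imread('pics/scene0.png')
T=cam('top');S=cam('scene')
def white(im,box,th):
    x0,y0,x1,y1=box; m=np.zeros(im.shape[:2],np.uint8); sub=im[y0:y1,x0:x1]
    hsv=cv2.cvtColor(sub,cv2.COLOR_BGR2HSV); m[y0:y1,x0:x1]=((hsv[...,2]>th)&(hsv[...,1]<50)).astype(np.uint8)
    return m
bt=axisends(white(t,(310,320,460,370),140)); bs=axisends(white(s,(370,215,465,310),105))
print(bt[:5]);print(bs[:5])
# plane intersection for axis
def pl(C,mu,u):
    o,d1=ray(C,mu-40*u);_,d2=ray(C,mu+40*u);n=np.cross(d1,d2);return n/np.linalg.norm(n),o
n1,o1=pl(T,bt[0],bt[1]);n2,o2=pl(S,bs[0],bs[1])
d=np.cross(n1,n2);d/=np.linalg.norm(d)
p=np.linalg.solve(np.stack([n1,n2,d]),[n1@o1,n2@o2,0]); 
def near(C,px):
    o,r=ray(C,px);A=np.stack([d,-r],1);k=np.linalg.lstsq(A,o-p,rcond=None)[0];return p+d*k[0]
for C,b in((T,bt),(S,bs)):
    e1,e2=near(C,b[2]),near(C,b[3]);print('ends',e1,e2,np.linalg.norm(e1-e2),'mid',(e1+e2)/2)
print('dir',d,'yaw',np.degrees(np.arctan2(d[1],d[0])))
# gauge base top
g=t[225:295,215:370]; v=cv2.cvtColor(g,cv2.COLOR_BGR2GRAY); m=(v>44).astype(np.uint8)
cs,_=cv2.findContours(m,cv2.RETR_EXTERNAL,cv2.CHAIN_APPROX_NONE);c=max(cs,key=cv2.contourArea)+np.array([215,225])
print(cv2.contourArea(c),cv2.minAreaRect(c)); ap=cv2.approxPolyDP(cv2.convexHull(c),3,True)[:,0];print(ap.tolist())
for a in ap: print(onz(T,a,0.012))
a=cv2.drawContours(t.copy(),[c],-1,(0,0,255),1);a=cv2.drawContours(a,[bt[5]],-1,(0,0,255),1)
cv2.imwrite('pics/chk1.png',cv2.resize(a[220:370,210:460],None,fx=3.2,fy=3.2,interpolation=cv2.INTER_NEAREST))
a=cv2.drawContours(s.copy(),[bs[5]],-1,(0,0,255),1);cv2.imwrite('pics/chk2.png',cv2.resize(a[205:340,230:460],None,fx=3.4,fy=3.4,interpolation=cv2.INTER_NEAREST))
E
```

```text
(array([386.32070707, 345.69633838]), array([ 0.99996996, -0.00775084]), array([328.96233697, 346.14092728]), array([443.03299444, 345.25675732]), 1458.5)
(array([415.12750185, 262.10378058]), array([-0.70211199,  0.71206654]), array([449.3684924 , 227.37732075]), array([382.83641962, 294.85268626]), 1268.5)
ends [ 0.42772008 -0.0505641   0.04830149] [ 0.42675714 -0.24004155  0.0493146 ] 0.18948259647803997 mid [ 0.42723861 -0.14530282  0.04880805]
ends [ 0.42672592 -0.24618487  0.04934745] [ 0.42777033 -0.04067726  0.04824863] 0.20551319521679534 mid [ 0.42724812 -0.14343106  0.04879804]
dir [ 0.00508196  0.99997279 -0.00534672] yaw 89.70881986056482
4607.5 ((290.23529052734375, 259.0708923339844), (38.02003860473633, 131.78753662109375), 85.31410217285156)
[[354, 238], [356, 272], [226, 282], [225, 247], [339, 236]]
[ 0.61458968 -0.0976604   0.012     ]
[ 0.55436373 -0.09998103  0.012     ]
[0.53976737 0.12737089 0.012     ]
[0.60150915 0.12965757 0.012     ]
[ 0.61850071 -0.07127207  0.012     ]
```

View pics/chk1.png

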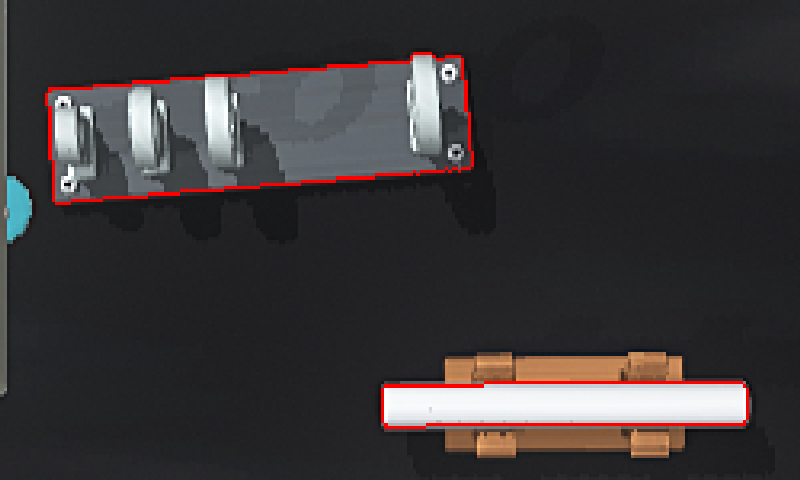

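View pics/chk2.png

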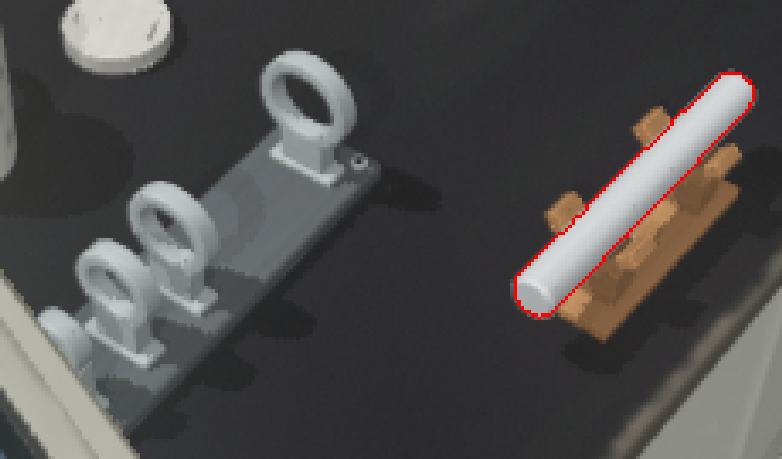

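```bash
cat >> h.py <<'E'
def move(tgt_pos,tgt_yaw,base=None,roll=-np.pi/2,pitch=0.):
    s=monitor.observe(); p=np.array(s['position']);R0=Ro.from_euler('xyz',s['tool_rot'])
    if base is not None: p=np.array(base[0]);R0=Ro.from_euler('xyz',base[1])
    Rt=Ro.from_euler('xyz',[roll,pitch,tgt_yaw])
    print('rotvec',(R0.inv()*Rt).as_rotvec().round(4),'shift mm',(R0.inv().apply(np.array(tgt_pos)-p)*1000).round(1))
E
python3 - <<'E'
from h import *
move([.34,-.28,.242],-.4); move([.427,-.22,.16],0.0)
E
```

```text
rotvec [-3.00e-04 -7.12e-01 -9.00e-04] shift mm [-223.1   -0.   180.9]
rotvec [-4.000e-04 -1.112e+00 -9.000e-04] shift mm [-238.3   82.   285.5]
```

Request:
send_rows(
  series="0 -0.71 0 -223 0 181 1;0 -0.71 0 -223 0 181 1;0 -0.71 0 -223 0 181 1;0 -0.71 0 -223 0 181 1;0 -0.71 0 -223 0 181 1;0 -0.71 0 -223 0 181 1;0 -0.71 0 -223 0 181 1;0 -0.71 0 -223 0 181 1;0 -1.112 0 -238 82 285 1;0 -1.112 0 -238 82 285 1;0 -1.112 0 -238 82 285 1;0 -1.112 0 -238 82 285 1;0 -1.112 0 -238 82 285 1;0 -1.112 0 -238 82 285 1",
  force=80,
)

```text
clock: 1.27
position: [0.4264, -0.2209, 0.1601]
tool_rot: [-1.57, 0.001, -0.001]
force: [0.6, -1.4, -0.0]
grip_width: 0.0851
```

```bash
python3 - <<'E'
from h import *
s=monitor.observe(); print(s['position'],s['tool_rot'],s['qpos'],s['clock'])
c=cams.get_calibration('wrist');np.save('c1.npy',c,allow_pickle=True);print(c['origin'],c['attitude'])
im=cams.grab_frame('wrist'); cv2.imwrite("pics/w1.png",im[:,:,::-1])
E
```

```text
[ 0.42640719 -0.22086701  0.16005485] [-1.57030497e+00  1.31988601e-03 -1.35779807e-03] [ 0.65450798  0.43514888 -0.38378046  2.03488632  0.24277509  0.71585134
  0.1171795 ] 1.2667
[ 0.42668618 -0.14927779  0.29272446] [ 2.86120929e+00  1.25975384e-03 -1.08304491e-03]
```

View pics/w1.png

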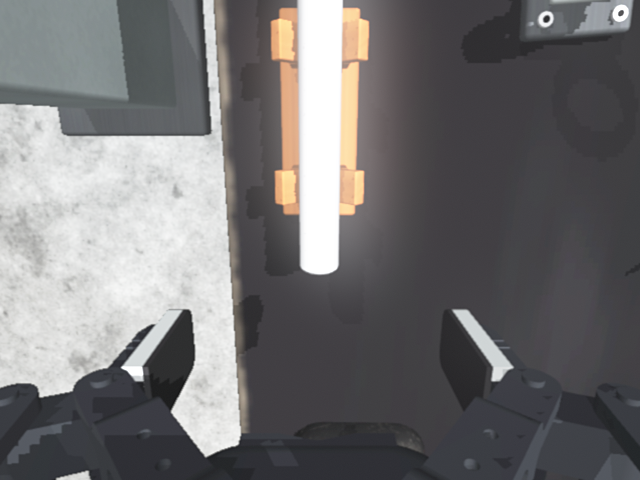

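```bash
python3 - <<'E'
from h import *
im=cv2.imread('pics/w1.png');c=np.load('c1.npy',allow_pickle=True).item()
C=(c['mtx'],np.array(c['origin']),Ro.from_euler('xyz',c['attitude']).as_matrix())
T=cam('top');S=cam('scene')
g=cv2.cvtColor(im,cv2.COLOR_BGR2HSV)
for r in (5,100,150,200,250):
    row=g[r,280:370]; x=np.nonzero((row[:,2]>200)&(row[:,1]<40))[0]+280
    m=(x.min()+x.max())/2; print(r,x.min(),x.max(),onz(C,(m,r),.047), 'half width',(onz(C,(x.max()+1,r),.047)-onz(C,(x.min(),r),.047))[0])
print('tail top edge',onz(C,(319.5,272),.04),onz(C,(319.5,268),.057))
# base screws: triangulate with top view; screws wrist (546,19),(621,13)
for w,t in (((546,19),(210+456/3.2,220+152/3.2)),((621,13),(210+449/3.2,220+72/3.2))):
    print(tri(C,w,T,t), onz(C,w,.012),onz(T,t,.012))
for w,t in (((319.5,270),(443.4,345.3)),): print(tri(C,w,T,t))
E
```

```text
5 298 342 [ 0.42802188 -0.0899498   0.047     ] half width 0.023772660288859437
100 298 340 [ 0.42750515 -0.13751161  0.047     ] half width 0.024077020100114643
150 299 339 [ 0.4275118  -0.16490788  0.047     ] half width 0.023704528886973053
200 300 339 [ 0.42781771 -0.19414822  0.047     ] half width 0.023904509999254753
250 301 337 [ 0.4275265  -0.22542446  0.047     ] half width 0.022881720516899462
tail top edge [ 0.42787702 -0.24246832  0.04      ] [ 0.42779544 -0.23364513  0.057     ]
(array([ 0.56058202, -0.09259187,  0.02353728]), np.float64(0.00204480541763787)) [ 0.56567742 -0.08930379  0.012     ] [ 0.56235613 -0.09400896  0.012     ]
(array([ 0.60456836, -0.08944283,  0.02222111]), np.float64(0.0024753196440195865)) [ 0.61059773 -0.08608659  0.012     ] [ 0.60665648 -0.09100844  0.012     ]
(array([ 0.42709059, -0.24352283,  0.03378397]), np.float64(0.001660417577626441))
```

Request:
send_rows(
  series="0 0 0 1.3 40 3.4 1;0 0 0 1.3 80 3.4 1;0 0 0 1.3 105 3.4 1;0 0 0 1.3 115 3.4 1;0 0 0 1.3 122 3.4 1;0 0 0 1.3 122 3.4 1;0 0 0 1.3 122 3.4 0;0 0 0 1.3 122 3.4 0;0 0 0 1.3 122 3.4 0;0 0 0 1.3 122 3.4 0;0 0 0 1.3 122 3.4 0;0 0 0 1.3 122 3.4 0;0 0 0 1.3 122 3.4 0;0 0 0 1.3 122 3.4 0",
  force=90,
)

```text
clock: 2.48
position: [0.4277, -0.2175, 0.0386]
tool_rot: [-1.571, 0.001, -0.0]
force: [-4.8, 0.4, 10.0]
grip_width: 0.0217
```

```bash
python3 - <<'E'
from h import *
s=monitor.observe(); print({k:s[k] for k in('clock','position','tool_rot','force','moment','grip_width')})
im=cams.grab_frame('wrist'); cv2.imwrite("pics/w2.png",im[:,:,::-1])
E
```

```text
{'clock': 2.4833, 'position': array([ 0.42774911, -0.21754779,  0.03864736]), 'tool_rot': array([-1.57115820e+00,  7.45799216e-04, -2.18548145e-04]), 'force': array([-4.78692334,  0.41756533, 10.04702319]), 'moment': array([0.14966804, 0.93271876, 0.15659257]), 'grip_width': 0.02165939524660175}
```

View pics/w2.png

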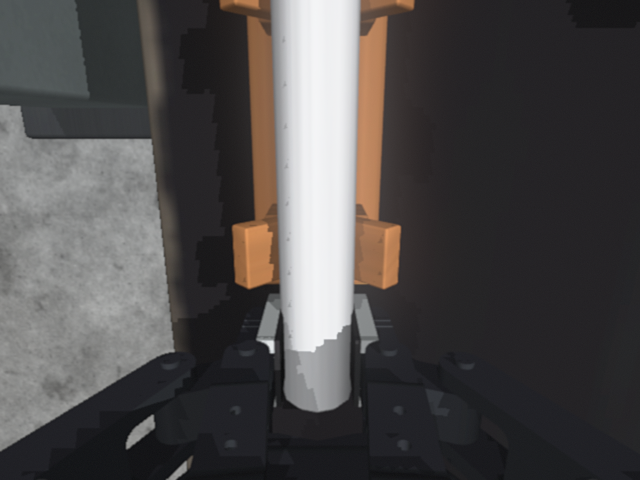

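Request:
send_rows(
  series="0 0 0 0 -4 0 0;0 0 0 0 -10 0 0;0 0 0 0 -25 0 0;0 0 0 0 -50 0 0;0 0 0 0 -70 0 0;0 0 0 0 -82 0 0;0 0 0 0 -82 0 0;0 0 0 0 -82 0 0",
)

```text
clock: 3.2
position: [0.4284, -0.2176, 0.1208]
tool_rot: [-1.571, -0.001, -0.0]
force: [0.4, -0.3, -1.8]
grip_width: 0.0214
```

```bash
python3 - <<'E'
from h import *
s=monitor.observe(); print({k:s[k] for k in('clock','position','tool_rot','force','moment','grip_width')})
for n in('wrist','scene','top'):
    im=cams.grab_frame(n); cv2.imwrite(f"pics/{n}3.png",im[:,:,::-1])
w=cv2.imread('pics/wrist3.png');c=cv2.imread('pics/scene3.png')
cv2.imwrite('pics/c3.png',np.hstack([cv2.resize(w,(400,300)),cv2.resize(c[150:390,180:500],(400,300))]))
E
```

```text
{'clock': 3.2, 'position': array([ 0.42838843, -0.21761649,  0.12079155]), 'tool_rot': array([-1.57143666e+00, -1.19661410e-03, -3.15628742e-04]), 'force': array([ 0.42024683, -0.26941726, -1.80954005]), 'moment': array([-0.11473141,  0.07726514,  0.04152427]), 'grip_width': 0.021433389195907666}
```

View pics/c3.png

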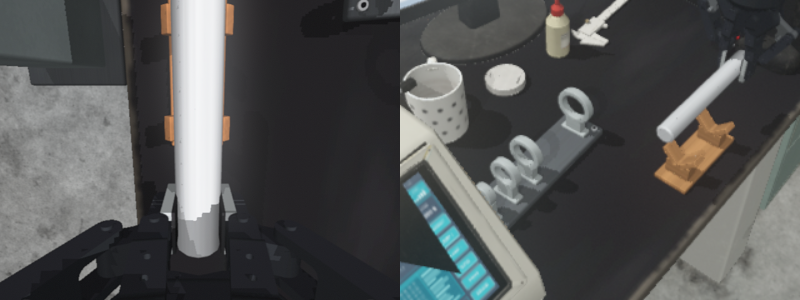

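Request:
send_rows(
  series="0 0 0 20 -30 20 0;0 0 0 50 -60 50 0;0 0 0 72 -79 85 0;0 0 0 72 -79 118 0;0 0 0 72 -79 118 0;0 0 0 72 -79 118 0;0 0 0 72 -79 118 0",
)

```text
clock: 3.93
position: [0.4998, -0.0993, 0.1985]
tool_rot: [-1.571, 0.002, 0.001]
force: [-0.1, 0.3, -2.9]
grip_width: 0.0215
```

```bash
python3 - <<'E'
from h import *
s=monitor.observe(); print({k:s[k] for k in('clock','position','tool_rot','force','moment','grip_width')})
np.save('c4.npy',cams.get_calibration('wrist'),allow_pickle=True)
im=cams.grab_frame('wrist'); cv2.imwrite(f"pics/w4.png",im[:,:,::-1])
E
```

```text
{'clock': 3.9333, 'position': array([ 0.49976893, -0.09926942,  0.19846665]), 'tool_rot': array([-1.57079969e+00,  1.52068847e-03,  8.55426138e-04]), 'force': array([-0.0936363 ,  0.34841209, -2.85726233]), 'moment': array([-0.26052388, -0.00366575,  0.02346941]), 'grip_width': 0.021507810939385724}
```

View pics/w4.png

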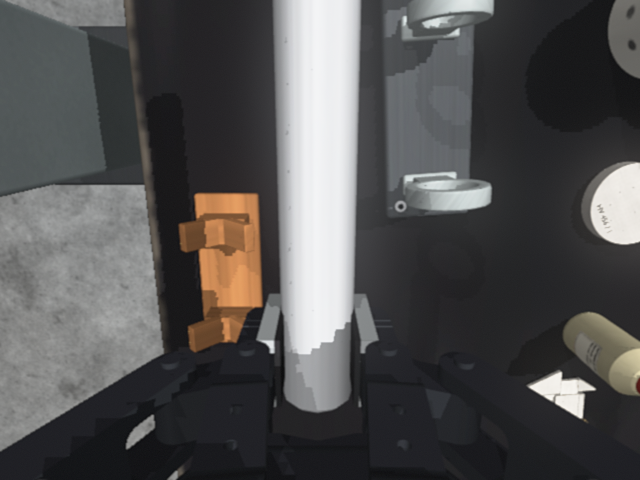

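```bash
python3 - <<'E'
from h import *
im=cv2.imread('pics/w4.png');c=np.load('c4.npy',allow_pickle=True).item()
C=(c['mtx'],np.array(c['origin']),Ro.from_euler('xyz',c['attitude']).as_matrix())
T=cam('top');S=cam('scene')
g=cv2.cvtColor(im,cv2.COLOR_BGR2GRAY).astype(float); g=cv2.GaussianBlur(g,(3,3),0)
L=[];Rr=[]
for r in range(60,165,8):
    d=np.diff(g[r,370:490]); 
    L.append(onz(C,(370+np.argmax(d[:40])+1,r),.012)); Rr.append(onz(C,(370+80+np.argmin(d[80:])+1,r),.012))
    if r%24==12: print(r,370+np.argmax(d[:40])+1,450+np.argmin(d[80:])+1)
L=np.array(L);Rr=np.array(Rr)
fl=np.polyfit(L[:,1],L[:,0],1);fr=np.polyfit(Rr[:,1],Rr[:,0],1)
print('L',fl,'R',fr,'yaw',90-np.degrees(np.arctan(fl[0])),90-np.degrees(np.arctan(fr[0])))
for y in(-.08,0.,.05): print(y,np.polyval(fl,y),np.polyval(fr,y),(np.polyval(fl,y)+np.polyval(fr,y))/2)
# base end
for cx in (395,400): 
    d=np.diff(g[200:235,cx]); r=200+np.argmin(d)+1; print('end',cx,r,onz(C,(cx,r),.012))
# ring1 bright mask
hsv=cv2.cvtColor(im,cv2.COLOR_BGR2HSV); m=(hsv[...,2]>125).astype(np.uint8); 
for nm,box in(('r1',(380,165,500,225)),('r2',(380,0,500,45))):
    x0,y0,x1,y1=box; sub=m[y0:y1,x0:x1]; ys,xs=np.nonzero(sub); l,r=xs.min()+x0,xs.max()+x0+1
    yl=ys[xs==xs.min()].mean()+y0; yr=ys[xs==xs.max()].mean()+y0
    for z in(.059 if nm=='r1' else .0565,): print(nm,l,yl,r,yr,onz(C,(l,yl),z),onz(C,(r,yr),z),(onz(C,(l,yl),z)+onz(C,(r,yr),z))/2)
a=im.copy();cv2.imwrite('pics/w4z.png',cv2.resize(a[0:240,370:510],None,fx=3,fy=2.5))
E
```

```text
60 384 473
84 386 473
108 386 472
132 386 471
156 387 470
L [-0.08037887  0.54830946] R [-0.07193455  0.61124292] yaw 94.59549005923407 94.11445926800472
-0.08 0.5547397650172146 0.616997682324683 0.5858687236709488
0.0 0.5483094556372278 0.6112429179731349 0.5797761868051814
0.05 0.544290512274736 0.6076461902534174 0.5759683512640767
end 395 210 [ 0.56045316 -0.09385028  0.012     ]
end 400 204 [ 0.56408952 -0.08909076  0.012     ]
r1 395 206.0 492 188.0 [ 0.55139392 -0.08138693  0.059     ] [ 0.61438094 -0.06929979  0.059     ] [ 0.58288743 -0.07534336  0.059     ]
r2 402 22.0 494 3.0 [0.55011873 0.02953351 0.0565    ] [0.60373193 0.03969152 0.0565    ] [0.57692533 0.03461252 0.0565    ]
```

View pics/w4z.png

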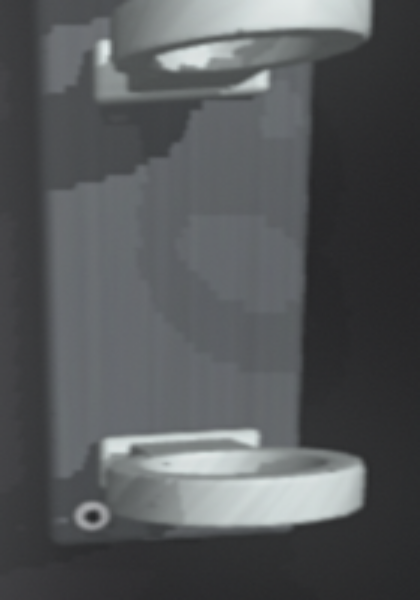

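```bash
python3 - <<'E'
from h import *
T=cam('top');S=cam('scene')
s=cv2.imread('pics/scene0.png'); f=4
z=cv2.resize(s[205:340,230:350],None,fx=f,fy=f,interpolation=cv2.INTER_CUBIC); g=cv2.cvtColor(z,cv2.COLOR_BGR2GRAY)
m=(g>105).astype(np.uint8)
cs,h=cv2.findContours(m,cv2.RETR_CCOMP,cv2.CHAIN_APPROX_NONE)
for c,hh in zip(cs,h[0]):
    if hh[3]>=0 and cv2.contourArea(c)>200:
        (cx,cy),ax,an=cv2.fitEllipse(c); M=cv2.moments(c)
        p=np.array([(cx+.5)/f-.5+230,(cy+.5)/f-.5+205]); print(p,ax,an,cv2.contourArea(c),[onz(S,p,q)[:2].round(4) for q in(.059,.0565,.054)])
        cv2.drawContours(z,[c],-1,(0,0,255),1)
cv2.imwrite('pics/holes.png',z)
# top view base edges
t=cv2.imread('pics/top0.png'); g=cv2.GaussianBlur(cv2.cvtColor(t,cv2.COLOR_BGR2GRAY),(3,3),0).astype(float)
def sub(d,i):
    if 0<i<len(d)-1:
        a,b,c=d[i-1],d[i],d[i+1]; return i+.5*(a-c)/(a-2*b+c)
    return i
lo=[];up=[]
for x in range(285,335,3):
    d=-np.diff(g[260:290,x]); i=np.argmax(d); lo.append(onz(T,(x,260+sub(d,i)+.5),.012))
    d=np.diff(g[230:252,x]); i=np.argmax(d); up.append(onz(T,(x,230+sub(d,i)+.5),.012))
lo=np.array(lo);up=np.array(up)
fl=np.polyfit(lo[:,1],lo[:,0],1);fu=np.polyfit(up[:,1],up[:,0],1);print(fl,fu,np.std(lo[:,0]-np.polyval(fl,lo[:,1])),np.std(up[:,0]-np.polyval(fu,up[:,1])))
for y in(-.08,.04):print(y,np.polyval(fl,y),np.polyval(fu,y),(np.polyval(fl,y)+np.polyval(fu,y))/2)
for y in (255,260,265):
    d=-np.diff(g[y,345:375]);i=np.argmax(d);print('right',345+sub(d,i)+.5,onz(T,(345+sub(d,i)+.5,y),.012))
    d=np.diff(g[y,217:235]);i=np.argmax(d);print('left',217+sub(d,i)+.5,onz(T,(217+sub(d,i)+.5,y),.012))
C=np.load('c4.npy',allow_pickle=True).item();C=(C['mtx'],np.array(C['origin']),Ro.from_euler('xyz',C['attitude']).as_matrix())
print('wrist base end',onz(C,(387,217),.012),'ring1 L/R',onz(C,(405,192),.059),onz(C,(491.5,192),.059),'ring2',onz(C,(407,8),.0565),onz(C,(494,8),.0565))
E
```

```text
[279.62347412 270.88847351] (16.349292755126953, 61.75002670288086) 136.71859741210938 774.5 [array([0.5783, 0.0344]), array([0.58  , 0.0328]), array([0.5817, 0.0313])]
[316.2084198  273.64382935] (8.104835510253906, 70.91268157958984) 44.53532028198242 386.5 [array([0.5297, 0.0006]), array([ 0.5312, -0.0011]), array([ 0.5326, -0.0028])]
[313.06313324 259.21806717] (15.442656517028809, 56.73030471801758) 42.44662857055664 578.0 [array([ 0.5545, -0.0204]), array([ 0.556 , -0.0222]), array([ 0.5576, -0.024 ])]
[319.36087036 233.27868843] (32.92457580566406, 84.4208755493164) 133.02914428710938 2111.0 [array([ 0.5871, -0.0749]), array([ 0.5888, -0.0769]), array([ 0.5905, -0.079 ])]
[-0.01658759  0.54909906] [-0.06963789  0.60971963] 0.002976512451175002 0.0002616736234926004
-0.08 0.550426062872492 0.6152906566649398 0.5828583597687158
0.04 0.5484355523133175 0.6069341102625285 0.577684831287923
right 346.60227272727275 [ 0.58455414 -0.08407489  0.012     ]
left 226.26190476190476 [0.58728886 0.12731646 0.012     ]
right 346.9574468085106 [ 0.57570565 -0.08453922  0.012     ]
left 226.31147540983608 [0.57844353 0.12715449 0.012     ]
right 347.2830188679245 [ 0.5668774  -0.08495064  0.012     ]
left 226.34782608695653 [0.56961805 0.12701605 0.012     ]
wrist base end [ 0.55447271 -0.09945505  0.012     ] ring1 L/R [ 0.55747556 -0.07202058  0.059     ] [ 0.61436308 -0.07194037  0.059     ] ring2 [0.55264179 0.03701096 0.0565    ] [0.60404613 0.03705295 0.0565    ]
```

View pics/holes.png

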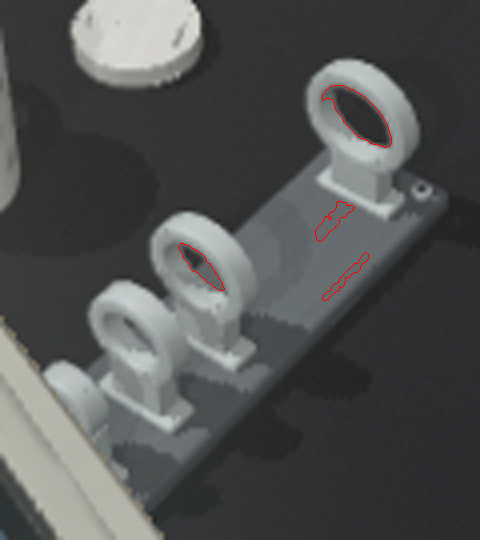

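```bash
python3 - <<'E'
from h import *
move([.598,-.261,.19],.07); move([.598,-.261,.049],.07)
E
```

```text
rotvec [ 0.     -0.0705 -0.0016] shift mm [  98.4    8.3 -161. ]
rotvec [ 0.     -0.0705 -0.0016] shift mm [  98.7  149.3 -160.9]
```

Request:
send_rows(
  series="0 -0.02 0 20 0 -36 0;0 -0.04 0 40 0 -70 0;0 -0.07 0 60 3 -105 0;0 -0.07 -0.0016 80 6 -140 0;0 -0.07 -0.0016 98.5 8 -161 0;0 -0.07 -0.0016 98.7 40 -161 0;0 -0.07 -0.0016 98.7 80 -161 0;0 -0.07 -0.0016 98.7 115 -161 0;0 -0.07 -0.0016 98.7 140 -161 0;0 -0.07 -0.0016 98.7 149 -161 0;0 -0.07 -0.0016 98.7 149 -161 0;0 -0.07 -0.0016 98.7 149 -161 0;0 -0.07 -0.0016 98.7 149 -161 0",
)

```text
clock: 5.07
position: [0.5997, -0.2611, 0.0521]
tool_rot: [-1.572, -0.004, 0.069]
force: [-0.3, -0.9, -2.3]
grip_width: 0.0215
```

```bash
python3 - <<'E'
from h import *
s=monitor.observe(); print({k:s[k] for k in('clock','position','tool_rot','force','moment','grip_width')})
np.save('c5.npy',cams.get_calibration('wrist'),allow_pickle=True)
for n in('wrist','scene','top'):
    im=cams.grab_frame(n); cv2.imwrite(f"pics/{n}5.png",im[:,:,::-1])
t=cv2.imread('pics/top5.png');s=cv2.imread('pics/scene5.png')
cv2.imwrite('pics/t5z.png',cv2.resize(t[210:330,210:470],None,fx=3,fy=3,interpolation=cv2.INTER_CUBIC))
cv2.imwrite('pics/s5z.png',cv2.resize(s[170:320,230:420],None,fx=4,fy=4,interpolation=cv2.INTER_CUBIC))
E
```

```text
{'clock': 5.0667, 'position': array([ 0.59970107, -0.26107205,  0.05205599]), 'tool_rot': array([-1.57187763, -0.0036029 ,  0.06937863]), 'force': array([-0.28528033, -0.90630507, -2.28311893]), 'moment': array([-0.11894055,  0.00087993,  0.02152113]), 'grip_width': 0.02145646842282364}
```

View pics/t5z.png

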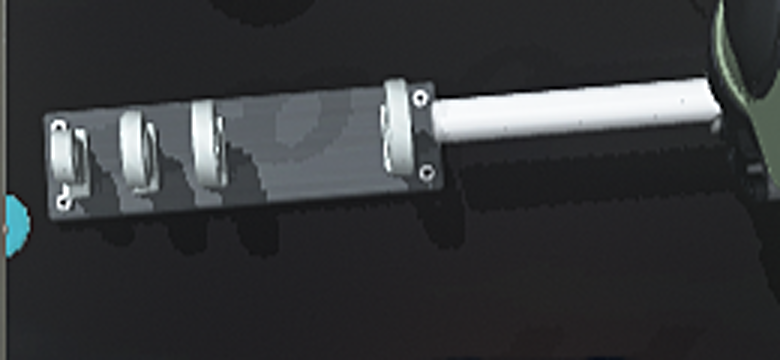

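View pics/s5z.png

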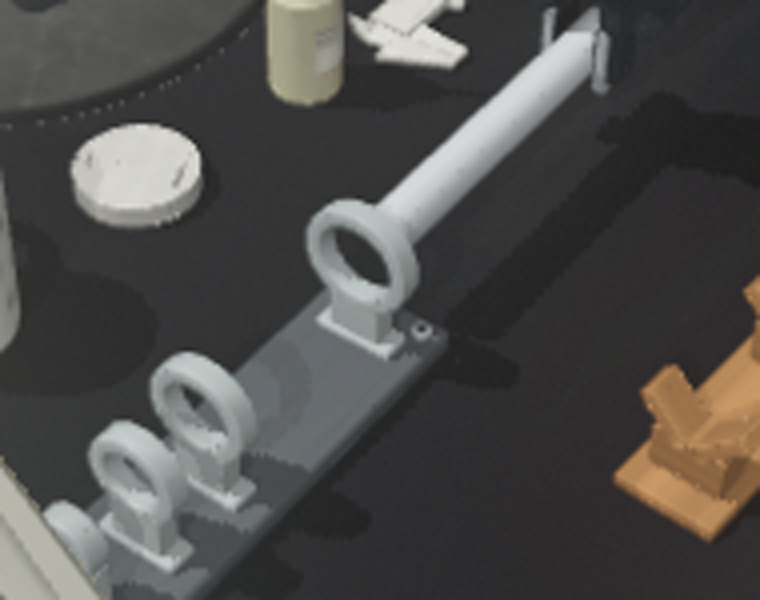

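View pics/wrist5.png

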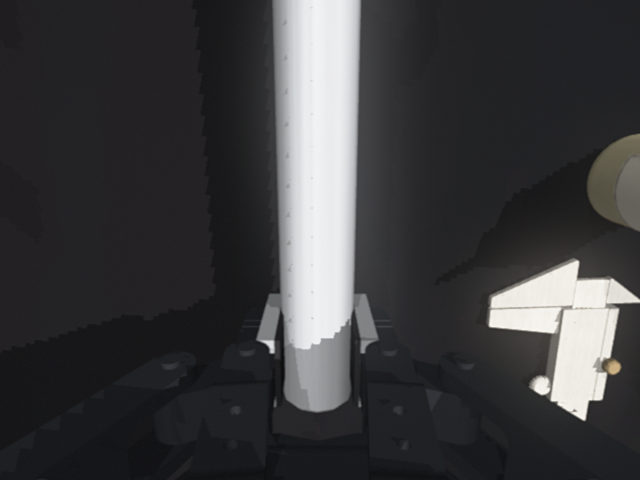

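```bash
python3 - <<'E'
from h import *
s=monitor.observe(); print({k:s[k] for k in('clock','position','tool_rot','qd')})
t=cv2.imread('pics/top5.png');T=cam('top');S=cam('scene')
hs=cv2.cvtColor(t,cv2.COLOR_BGR2HSV);ax=[]
for x in range(358,440,4):
    col=hs[228:262,x]; r=np.nonzero((col[:,2]>140))[0]+228; ax.append(onz(T,(x,(r.min()+r.max())/2),.056))
ax=np.array(ax);f=np.polyfit(ax[:,1],ax[:,0],1);print('bar top-view line',f,np.polyval(f,-.0735),'yaw',90-np.degrees(np.arctan(f[0])))
g=cv2.GaussianBlur(cv2.cvtColor(t,cv2.COLOR_BGR2GRAY),(3,3),0)
for x in (341,343,345):
    r=np.nonzero(g[228:280,x]>130)[0]+228; m=(r.min()+r.max())/2; print(x,r.min(),r.max(),onz(T,(x,m),.059))
s=cv2.imread('pics/scene5.png'); 
# scene: bar axis line
pts=[]
hs=cv2.cvtColor(s,cv2.COLOR_BGR2GRAY)
m=np.zeros(hs.shape,np.uint8); sub=(hs[180:235,325:380]>105).astype(np.uint8)
for x in range(338,372,3):
    r=np.nonzero(sub[:,x-325])[0]+180; print(x,r.min(),r.max(),end='; ')
E
```

```text
{'clock': 5.2167, 'position': array([ 0.5996095 , -0.26081006,  0.05190341]), 'tool_rot': array([-1.57189992, -0.00357956,  0.06968607]), 'qd': array([-0.00103882,  0.0059402 , -0.0003262 ,  0.00354095,  0.00261693,
       -0.00375441, -0.00022483])}
bar top-view line [-0.06753566  0.58152182] 0.5864856865165182 yaw 93.863641517218
341 237 264 [ 0.58642849 -0.07293283  0.059     ]
343 237 264 [ 0.58638502 -0.07629237  0.059     ]
345 239 265 [ 0.58380073 -0.07960715  0.059     ]
338 180 225; 341 180 222; 344 181 219; 347 199 216; 350 197 213; 353 194 210; 356 191 207; 359 188 205; 362 186 202; 365 182 199; 368 180 196; 371 180 193;
```

```bash
python3 - <<'E'
from h import *
S=cam('scene'); f=[-0.0675,0.5815]
for p in((350,205),(356,199),(362,194),(368,188)):
    # perpendicular mid: edges at same column share axis approx
    o,d=ray(S,p); # x = f0*y+f1
    k=(f[0]*o[1]+f[1]-o[0])/(d[0]-f[0]*d[1]); print(o+k*d)
E
```

```text
[ 0.59294291 -0.16952463  0.05992338]
[ 0.59429379 -0.18953767  0.06113356]
[ 0.59569798 -0.21034051  0.05976123]
[ 0.59711834 -0.23138278  0.06100156]
```

Request:
send_rows(
  series="0 0 0 -0.5 1.5 0 0;0 0 0 -1 3 0 0;0 0 0 -1 3 0 0;0 0 0 -1 3 10 0;0 0 0 -1 3 25 0;0 0 0 -1 3 40 0;0 0 0 -1 3 60 0;0 0 0 -1 3 80 0;0 0 0 -1 3 90 0;0 0 0 -1 3 90 0;0 0 0 -1 3 90 0",
)

```text
clock: 6.13
position: [0.5918, -0.1697, 0.0475]
tool_rot: [-1.571, -0.002, 0.072]
force: [-0.4, -1.0, -2.9]
grip_width: 0.0216
```

```bash
python3 - <<'E'
from h import *
for n in('scene','top'):
    im=cams.grab_frame(n); cv2.imwrite(f"pics/{n}6.png",im[:,:,::-1])
s=monitor.observe(); print({k:s[k] for k in('clock','position','tool_rot','force','moment')})
t=cv2.imread('pics/top6.png');s=cv2.imread('pics/scene6.png')
a=cv2.resize(t[215:305,210:410],None,fx=4,fy=4,interpolation=cv2.INTER_CUBIC)
cv2.imwrite('pics/t6z.png',a)
cv2.imwrite('pics/s6z.png',cv2.resize(s[190:320,240:400],None,fx=4.5,fy=4.5,interpolation=cv2.INTER_CUBIC))
E
```

```text
{'clock': 6.2333, 'position': array([ 0.59161644, -0.17133069,  0.04733387]), 'tool_rot': array([-1.57141837, -0.00157725,  0.06945901]), 'force': array([-0.84502183, -0.23291706, -2.38397098]), 'moment': array([-0.1662631 , -0.04889704,  0.00160934])}
```

View pics/t6z.png

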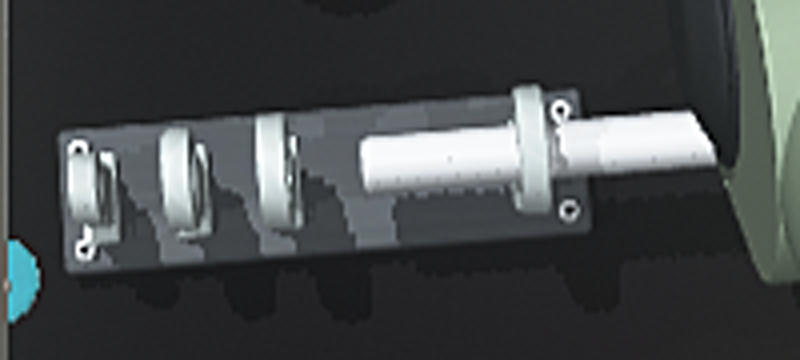

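View pics/s6z.png

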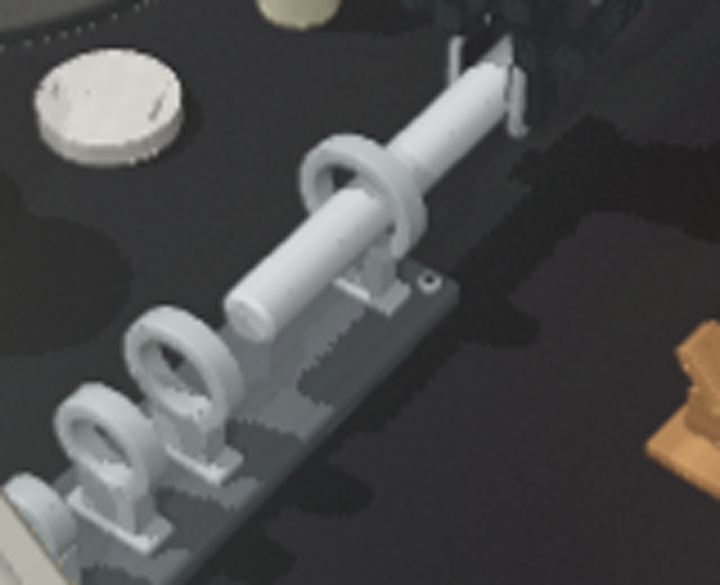

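Request:
send_rows(
  series="0 0 0 0 0 12 0;0 0 0 0 0 24 0;0 0 0 0 0 36 0;0 0 0 0 0 48 0;0 0 0 0 0 58 0;0 0 0 0 0 66 0;0 0 0 0 0 66 0;0 0 0 0 0 66 0;0 0 0 0 0 66 0",
)

```text
clock: 6.98
position: [0.5871, -0.1054, 0.0473]
tool_rot: [-1.571, -0.002, 0.07]
force: [0.2, -0.3, -1.9]
grip_width: 0.0214
```

```bash
python3 - <<'E'
from h import *
for n in('scene','top','wrist'):
    im=cams.grab_frame(n); cv2.imwrite(f"pics/{n}7.png",im[:,:,::-1])
s=monitor.observe(); print({k:s[k] for k in('clock','position','tool_rot','force','moment')})
t=cv2.imread('pics/top7.png');s=cv2.imread('pics/scene7.png');w=cv2.imread('pics/wrist7.png')
a=cv2.resize(t[215:305,210:410],None,fx=4,fy=4,interpolation=cv2.INTER_CUBIC)
cv2.imwrite('pics/t7z.png',a)
cv2.imwrite('pics/s7z.png',np.hstack([cv2.resize(s[190:320,240:380],(420,390),interpolation=cv2.INTER_CUBIC),cv2.resize(w,(380,390))]))
E
```

```text
{'clock': 7.1333, 'position': array([ 0.58698871, -0.1055374 ,  0.04726508]), 'tool_rot': array([-1.57109247, -0.00158831,  0.06901805]), 'force': array([-0.23468556,  0.70802618, -1.87359982]), 'moment': array([-0.11571385,  0.01015408, -0.01741437])}
```

View pics/t7z.png

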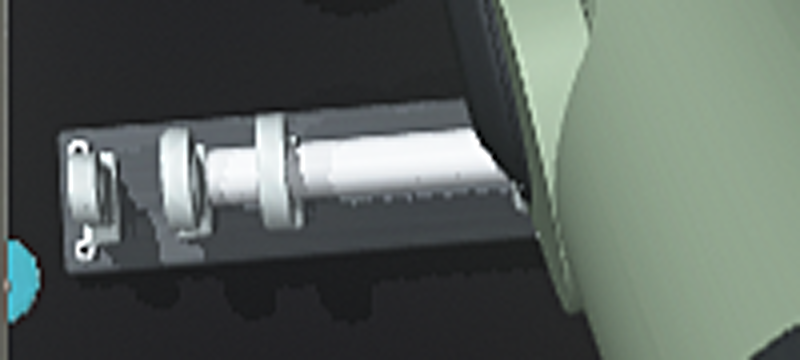

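View pics/s7z.png

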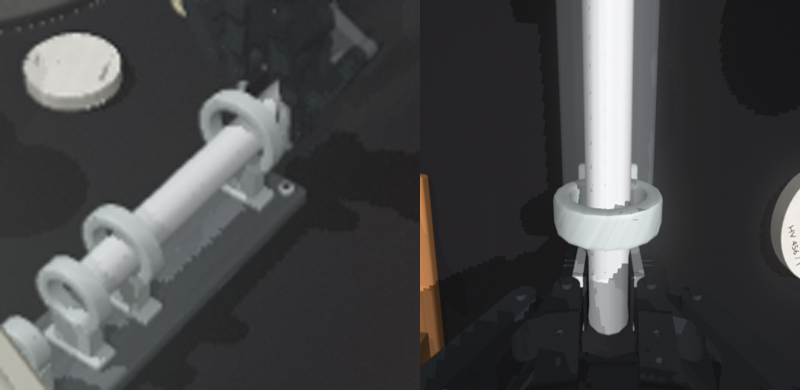

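Request:
send_rows(
  series="0 0 0 0 1 0 0;0 0 0 0 2 0 0;0 0 0 0 3 0 0;0 0 0 0 3 0 0;0 0 0 0 3 0 0",
)

```text
clock: 7.55
position: [0.5873, -0.1056, 0.045]
tool_rot: [-1.572, -0.002, 0.069]
force: [-5.4, -3.2, 14.8]
grip_width: 0.0215
```

Request:
send_rows(
  series="0 0 0 0 0 0 1;0 0 0 0 0 0 1;0 0 0 0 0 0 1;0 0 0 0 0 0 1;0 0 0 0 0 0 1;0 0 0 0 -10 0 1;0 0 0 0 -40 0 1;0 0 0 0 -75 0 1;0 0 0 0 -90 0 1;0 0 0 0 -90 0 1;0 0 0 0 -90 30 1;0 0 0 0 -90 60 1;0 0 0 0 -90 60 1;0 0 0 0 -90 60 1",
)

```text
clock: 8.72
position: [0.5826, -0.0432, 0.1346]
tool_rot: [-1.57, -0.002, 0.073]
force: [-0.9, -0.4, 0.7]
grip_width: 0.0855
```

```bash
python3 - <<'E'
from h import *
np.save('c8.npy',cams.get_calibration('wrist'),allow_pickle=True)
for n in('wrist','scene','top'):
    im=cams.grab_frame(n); cv2.imwrite(f"pics/{n}8.png",im[:,:,::-1])
s=monitor.observe(); print({k:s[k] for k in('clock','position','tool_rot','force','moment')})
t=cv2.imread('pics/top8.png');s=cv2.imread('pics/scene8.png')
cv2.imwrite('pics/t8z.png',np.hstack([cv2.resize(t[215:305,210:370],(480,270),interpolation=cv2.INTER_CUBIC),cv2.resize(s[190:320,240:380],(320,270),interpolation=cv2.INTER_CUBIC)]))
E
```

```text
{'clock': 8.8667, 'position': array([ 0.58259257, -0.04596225,  0.13424487]), 'tool_rot': array([-1.57131083e+00, -1.27125005e-03,  6.90232029e-02]), 'force': array([ 0.07584254,  0.06157446, -1.03038647]), 'moment': array([-0.02570888,  0.05521896,  0.00450545])}
```

View pics/t8z.png

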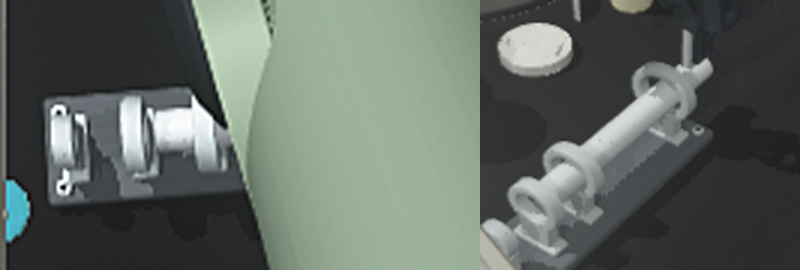

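View pics/wrist8.png

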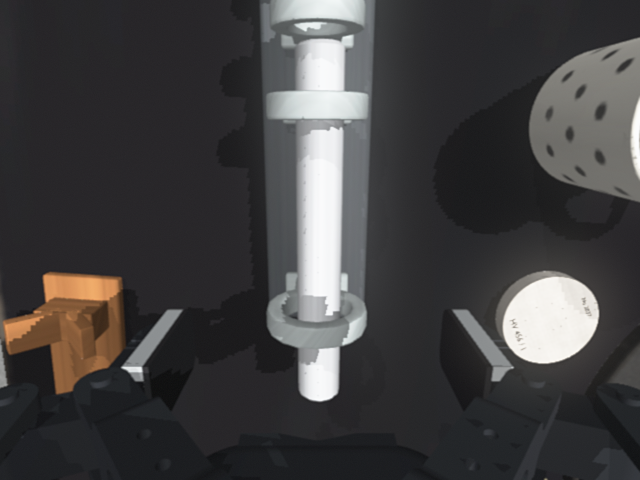

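```bash
python3 - <<'E'
from h import *
im=cv2.imread('pics/wrist8.png');c=np.load('c8.npy',allow_pickle=True).item()
C=(c['mtx'],np.array(c['origin']),Ro.from_euler('xyz',c['attitude']).as_matrix())
p=np.array([.5826,-.0459,.052]); print('TCP proj',proj(C,p))
g=cv2.cvtColor(im,cv2.COLOR_BGR2GRAY).astype(float);P=[]
for r in range(150,285,10):
    d=np.diff(cv2.GaussianBlur(g[r:r+1],(3,1),0)[0,285:355]); l=285+np.argmax(d[:30])+.5; rr=285+35+np.argmin(d[35:])+.5
    q=onz(C,((l+rr)/2,r),.052);P.append(q)
    if r%40==30: print(r,l,rr,q,(onz(C,(rr,r),.052)-onz(C,(l,r),.052))[0])
P=np.array(P);f=np.polyfit(P[:,1],P[:,0],1);print(f,'yaw',90-np.degrees(np.arctan(f[0])),'x at TCP',np.polyval(f,-.0459))
print('ring1 L,R',onz(C,(266.5,320),.059),onz(C,(366.5,320),.059),'bar there',np.polyval(f,-.075))
print('ring2',onz(C,(266.5,105),.0565),onz(C,(368.5,105),.0565))
print('ring3',onz(C,(270,12),.054),onz(C,(365,12),.054))
print('nose',onz(C,(320,40),.052),onz(C,(320,41),.064),'tail',onz(C,(319,402),.045),onz(C,(319,395),.064))
print('ring1 top rear/front rows',onz(C,(316,340),.06),'ring exit pts')
y=-.0459;print(proj(C,[.583,-.0795+.012,.052]),proj(C,[.578,-.0795+.108,.052]))
E
```

```text
TCP proj [316.28280763 263.30408831]
150 296.5 342.5 [0.57981758 0.01467586 0.052     ] 0.02323182550177527
190 296.5 341.5 [ 0.5810814  -0.00563729  0.052     ] 0.023334778836057835
230 296.5 340.5 [ 0.58241469 -0.02706676  0.052     ] 0.023443392050722767
270 297.5 340.5 [ 0.58437118 -0.04966727  0.052     ] 0.023558333608990067
[-0.0581813   0.58095352] yaw 93.32978913904687 x at TCP 0.5836240410900774
ring1 L,R [ 0.55747657 -0.07838559  0.059     ] [ 0.61242187 -0.07439715  0.059     ] bar there 0.5853171169199057
ring2 [0.55271965 0.034241   0.0565    ] [0.60171936 0.03783962 0.0565    ]
ring3 [0.55242087 0.07511325 0.054     ] [0.59603232 0.07832927 0.054     ]
nose [0.57624646 0.0654152  0.052     ] [0.57633138 0.0629347  0.064     ] tail [ 0.59113411 -0.13960186  0.045     ] [ 0.58959703 -0.12060357  0.064     ]
ring1 top rear/front rows [ 0.58552099 -0.08812187  0.06      ] ring exit pts
[314.19483656 299.69557582] [317.93527016 121.38512471]
```

Request:
send_rows(
  series="0 0 0 0.5 30 0 1;0 0 0 0.5 60 0 1;0 0 0 0.5 80 0 1;0 0 0 0.5 89 0 1;0 0 0 0.5 89 0 1;0 0 0 0.5 89 0 1;0 0 0 0.5 89 0 0;0 0 0 0.5 89 0 0;0 0 0 0.5 89 0 0;0 0 0 0.5 89 0 0;0 0 0 0.5 89 0 0;0 0 0 0.5 89 0 0;0 0 0 0.5 89 0 0;0 0 0 0.5 89 0 0",
  force=60,
)

```text
clock: 10.03
position: [0.5834, -0.045, 0.0458]
tool_rot: [-1.571, -0.002, 0.07]
force: [-2.7, -0.1, 8.0]
grip_width: 0.022
```

```bash
python3 - <<'E'
from h import *
for n in('wrist','scene'):
    im=cams.grab_frame(n); cv2.imwrite(f"pics/{n}9.png",im[:,:,::-1])
s=monitor.observe(); print({k:s[k] for k in('clock','position','tool_rot','force','moment','grip_width')})
t=cv2.imread('pics/wrist9.png');s=cv2.imread('pics/scene9.png')
cv2.imwrite('pics/z9.png',np.hstack([cv2.resize(t,(400,300)),cv2.resize(s[190:320,220:393],(400,300),interpolation=cv2.INTER_CUBIC)]))
E
```

```text
{'clock': 10.1333, 'position': array([ 0.58338797, -0.04499866,  0.04580527]), 'tool_rot': array([-1.57108043, -0.00183326,  0.0698601 ]), 'force': array([-2.84295444,  0.05074393,  8.48999161]), 'moment': array([-0.02369842,  0.62414772, -0.07649341]), 'grip_width': 0.022160807010226272}
```

View pics/z9.png

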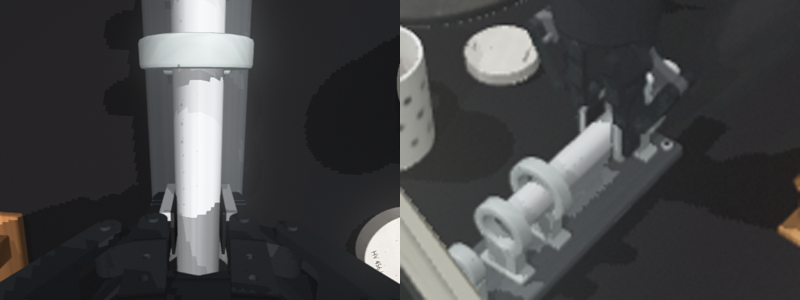

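Request:
send_rows(
  series="0 0 0 0 -1 0 0;0 0 0 0 -2 0 0;0 0 0 0 -2 4 0;0 0 0 0 -2 9 0;0 0 0 0 -2 14 0;0 0 0 0 -2 20 0;0 0 0 0 -2 20 0;0 0 0 0 -2 20 0",
)

```text
clock: 10.8
position: [0.5819, -0.0243, 0.0472]
tool_rot: [-1.571, -0.002, 0.071]
force: [1.0, -0.6, -2.0]
grip_width: 0.0222
```

```bash
python3 - <<'E'
from h import *
np.save('c10.npy',cams.get_calibration('wrist'),allow_pickle=True)
for n in('wrist','scene'):
    im=cams.grab_frame(n); cv2.imwrite(f"pics/{n}10.png",im[:,:,::-1])
s=monitor.observe(); print({k:s[k] for k in('clock','position','tool_rot','force','moment','grip_width')})
t=cv2.imread('pics/wrist10.png');s=cv2.imread('pics/scene10.png')
cv2.imwrite('pics/z10.png',np.hstack([cv2.resize(t,(400,300)),cv2.resize(s[220:320,220:353],(400,300),interpolation=cv2.INTER_CUBIC)]))
E
```

```text
{'clock': 10.9, 'position': array([ 0.58190616, -0.02516344,  0.04726949]), 'tool_rot': array([-1.57107391e+00, -1.51603633e-03,  6.99440993e-02]), 'force': array([-0.30516932, -0.89551927, -1.51700042]), 'moment': array([-0.01387632,  0.01922574,  0.02560881]), 'grip_width': 0.022153305785134157}
```

View pics/z10.png

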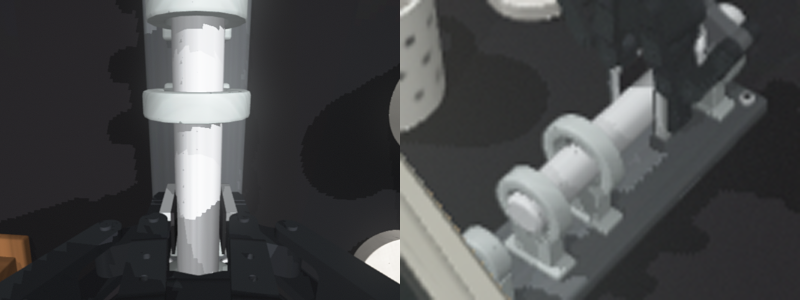

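Request:
send_rows(
  series="0 0 0 0 0 4 0;0 0 0 0 0 8 0;0 0 0 0 0 12 0;0 0 0 0 0 15 0;0 0 0 0 0 17 0;0 0 0 0 0 17 0;0 0 0 0 0 17 0",
)

```text
clock: 11.48
position: [0.5807, -0.008, 0.0473]
tool_rot: [-1.571, -0.002, 0.07]
force: [-0.3, 0.2, -2.4]
grip_width: 0.0226
```

```bash
python3 - <<'E'
from h import *
np.save('c11.npy',cams.get_calibration('wrist'),allow_pickle=True)
for n in('wrist','top'):
    im=cams.grab_frame(n); cv2.imwrite(f"pics/{n}11.png",im[:,:,::-1])
s=monitor.observe(); print({k:s[k] for k in('clock','position','tool_rot','force','moment','grip_width')})
t=cv2.imread('pics/wrist11.png');s=cv2.imread('pics/top11.png')
cv2.imwrite('pics/z11.png',np.hstack([cv2.resize(t,(400,300)),cv2.resize(s[230:300,215:308],(400,300),interpolation=cv2.INTER_CUBIC)]))
E
```

```text
{'clock': 11.5833, 'position': array([ 0.58073651, -0.00824346,  0.0472866 ]), 'tool_rot': array([-1.57100546, -0.00157864,  0.06981548]), 'force': array([-0.50529009,  0.10954523, -2.03607409]), 'moment': array([-0.08687938, -0.04426822, -0.00904618]), 'grip_width': 0.022112308286185055}
```

View pics/z11.png

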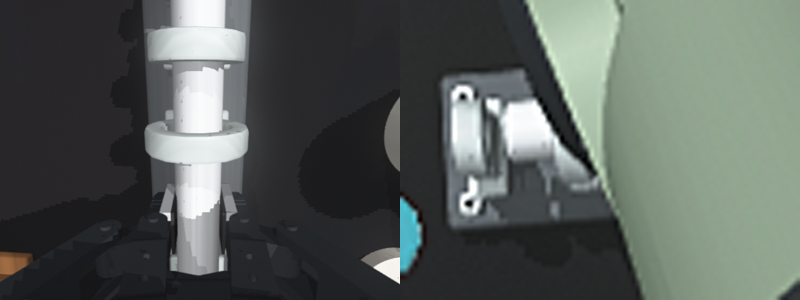

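Request:
send_rows(
  series="0 0 0 0 0 1.5 0;0 0 0 0 0 3 0;0 0 0 0 0 4.5 0;0 0 0 0 0 4.5 0;0 0 0 0 0 4.5 0",
)

```text
clock: 12.0
position: [0.5804, -0.0034, 0.0473]
tool_rot: [-1.571, -0.002, 0.07]
force: [-0.4, 1.1, -2.2]
grip_width: 0.0219
```

Request:
send_rows(
  series="0 0 0 0 0 1 0;0 0 0 0 0 2 0;0 0 0 0 0 2 0;0 0 0 0 0 2 0",
)

```text
clock: 12.33
position: [0.5803, -0.0015, 0.0473]
tool_rot: [-1.571, -0.002, 0.07]
force: [-1.2, -1.1, -1.9]
grip_width: 0.0222
```

Request:
send_rows(
  series="0 0 0 0 0 0.8 0;0 0 0 0 0 1.5 0;0 0 0 0 0 1.5 0;0 0 0 0 0 1.5 0",
)

```text
clock: 12.67
position: [0.5801, -0.0001, 0.0473]
tool_rot: [-1.571, -0.002, 0.07]
force: [0.4, -1.2, -1.8]
grip_width: 0.0221
```

```bash
python3 - <<'E'
from h import *
for n in('scene','top'):
    im=cams.grab_frame(n); cv2.imwrite(f"pics/{n}12.png",im[:,:,::-1])
s=monitor.observe(); print({k:s[k] for k in('clock','position','force')})
t=cv2.imread('pics/scene12.png');s=cv2.imread('pics/top12.png')
cv2.imwrite('pics/z12.png',np.hstack([cv2.resize(t[220:320,220:353],(400,300),interpolation=cv2.INTER_CUBIC),cv2.resize(s[230:300,215:308],(400,300),interpolation=cv2.INTER_CUBIC)]))
E
```

```text
{'clock': 12.7667, 'position': array([ 5.80134372e-01, -9.99010555e-05,  4.72593621e-02]), 'force': array([-0.47944303, -1.03038963, -2.79021446])}
```

View pics/z12.png

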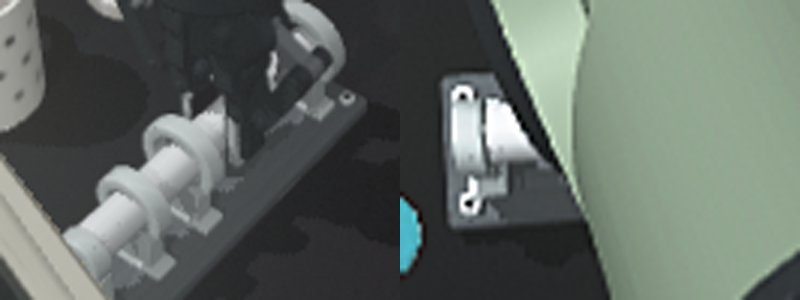

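Request:
send_rows(
  series="0 0 0 0 0 0.8 0;0 0 0 0 0 1.5 0;0 0 0 0 0 1.5 0",
)

```text
clock: 13.02
position: [0.58, -0.0, 0.0472]
tool_rot: [-1.572, -0.001, 0.069]
force: [-0.3, -8.7, -1.9]
grip_width: 0.022
```

Request:
send_rows(
  series="0 0 0 0 0 0.8 0;0 0 0 0 0 1.5 0;0 0 0 0 0 1.5 0",
)

```text
clock: 13.27
position: [0.5799, 0.0001, 0.0472]
tool_rot: [-1.574, -0.001, 0.068]
force: [1.4, -14.6, -1.2]
grip_width: 0.0219
```

```bash
python3 - <<'E'
from h import *
for n in('scene','top','wrist'):
    im=cams.grab_frame(n); cv2.imwrite(f"pics/{n}13.png",im[:,:,::-1])
s=monitor.observe(); print({k:s[k] for k in('clock','position','force','moment')})
t=cv2.imread('pics/wrist13.png');s=cv2.imread('pics/top13.png')
cv2.imwrite('pics/z13.png',np.hstack([cv2.resize(t,(400,300)),cv2.resize(s[230:300,215:308],(400,300),interpolation=cv2.INTER_CUBIC)]))
E
```

```text
{'clock': 13.4167, 'position': array([5.79889034e-01, 1.14802350e-04, 4.72242946e-02]), 'force': array([  1.08129173, -14.60847865,  -1.86389669]), 'moment': array([-3.08706256, -0.21938791, -0.01039629])}
```

View pics/z13.png

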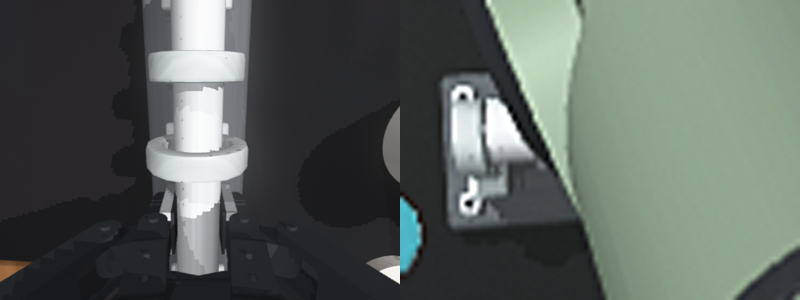

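Request:
send_rows(
  series="0 0 0 0 0 -1 0;0 0 0 0 0 -2 0;0 0 0 0 1 -2 0;0 0 0 0 1.8 -2 0;0 0 0 0 1.8 -2 0",
)

```text
clock: 13.83
position: [0.5803, -0.0, 0.0459]
tool_rot: [-1.572, -0.002, 0.069]
force: [-2.0, -7.9, 8.8]
grip_width: 0.0222
```

Request:
send_rows(
  series="0 0 0 0 1.8 0 1;0 0 0 0 1.8 0 1;0 0 0 0 1.8 0 1;0 0 0 0 1.8 0 1;0 0 0 0 1.8 0 1",
)

```text
clock: 14.25
position: [0.5802, 0.0012, 0.0437]
tool_rot: [-1.571, -0.002, 0.07]
force: [0.3, 0.4, -0.1]
grip_width: 0.0808
```

Request:
send_rows(
  series="0 0 0 0 -10 0 1;0 0 0 0 -40 0 1;0 0 0 0 -75 0 1;0 0 0 0 -100 0 1;0 0 0 0 -100 -30 1;0 0 0 0 -100 -50 1;0 0 0 0 -100 -50 1;0 0 0 0 -100 -50 1",
)

```text
clock: 14.92
position: [0.5834, -0.05, 0.1444]
tool_rot: [-1.571, -0.002, 0.068]
force: [0.2, -0.5, -0.5]
grip_width: 0.0854
```

```bash
python3 - <<'E'
from h import *
np.save('c14.npy',cams.get_calibration('wrist'),allow_pickle=True)
for n in('wrist','top','scene'):
    im=cams.grab_frame(n); cv2.imwrite(f"pics/{n}14.png",im[:,:,::-1])
s=monitor.observe(); print({k:s[k] for k in('clock','position','tool_rot','force','moment')})
t=cv2.imread('pics/top14.png');s=cv2.imread('pics/scene14.png')
cv2.imwrite('pics/z14.png',np.hstack([cv2.resize(t[230:300,215:308],(400,300),interpolation=cv2.INTER_CUBIC),cv2.resize(s[190:320,220:393],(400,300),interpolation=cv2.INTER_CUBIC)]))
E
```

```text
{'clock': 15.0667, 'position': array([ 0.58339228, -0.04788753,  0.14390949]), 'tool_rot': array([-1.57029424, -0.00163544,  0.07103994]), 'force': array([-0.53530997, -1.08315336, -0.29103683]), 'moment': array([-0.03137988, -0.01783316, -0.00923153])}
```

View pics/z14.png

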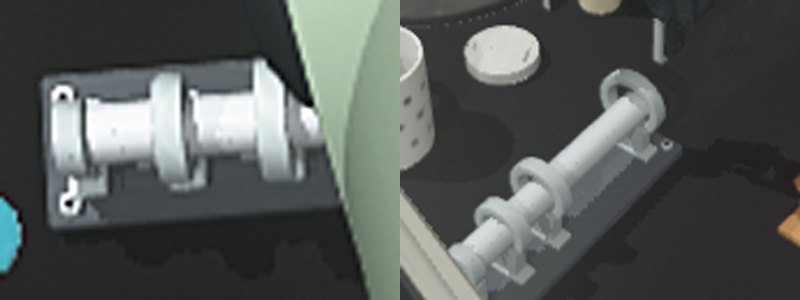

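View pics/wrist14.png

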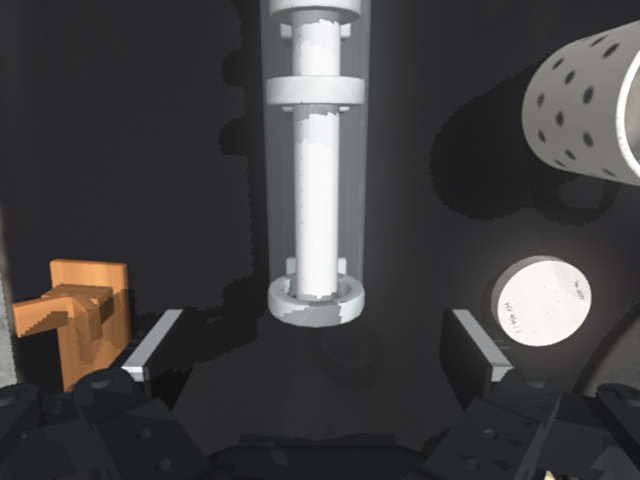

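Request:
send_rows(
  series="0 0 0 0 -20 -30 1;0 0 0 0 -40 -70 1;0 0 0 0 -50 -110 1;0 0 0 0 -50 -150 1;0 0 0 0 -50 -190 1;0 0 0 0 -50 -200 1;0 0 0 0 -50 -200 1;0 0 0 0 -50 -200 1",
)

```text
clock: 15.73
position: [0.5974, -0.2478, 0.1934]
tool_rot: [-1.57, -0.001, 0.07]
force: [0.6, 1.4, 0.1]
grip_width: 0.0852
```

```bash
python3 - <<'E'
from h import *
acc=[cams.grab_frame('top').astype(float) for _ in range(4)]
im=np.mean(acc,0).astype(np.uint8)[:,:,::-1]; cv2.imwrite('pics/top15.png',im)
s=cams.grab_frame('scene')[:,:,::-1]; cv2.imwrite('pics/scene15.png',s)
print(monitor.observe()['clock'])
cv2.imwrite('pics/t15z.png',cv2.resize(im[230:300,215:375],None,fx=5,fy=5,interpolation=cv2.INTER_CUBIC))
cv2.imwrite('pics/s15z.png',cv2.resize(s[200:340,220:360],None,fx=4.2,fy=4.2,interpolation=cv2.INTER_CUBIC))
E
```

```text
15.9833
```

View pics/t15z.png

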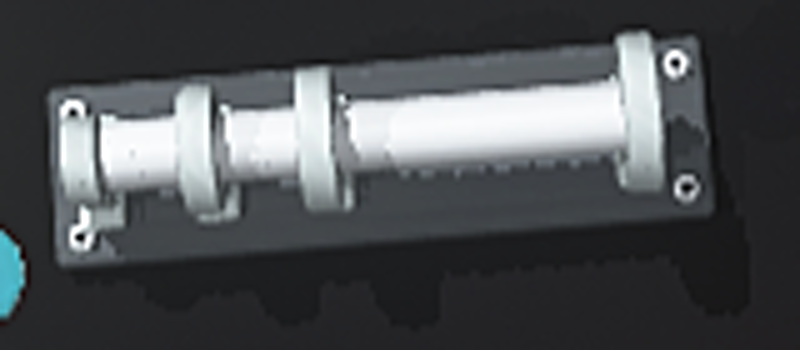

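View pics/s15z.png

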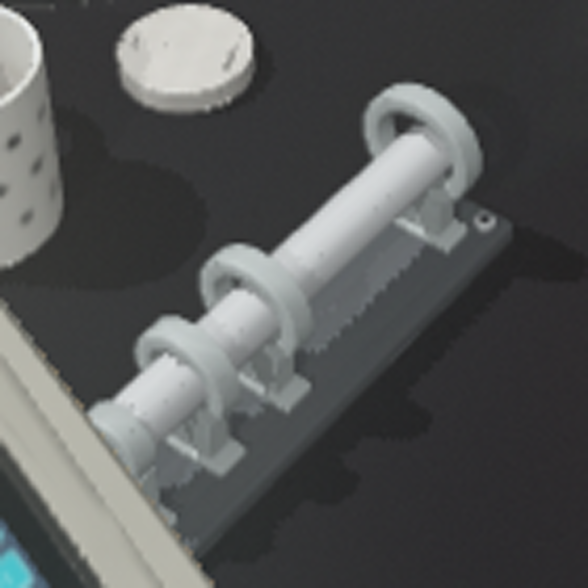

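```bash
python3 - <<'E'
from workcell import bot
print(bot.job_done())
E
```

```text
the job is handed in; nothing more can be done
None
```

The bar is lying in the three larger rings with its end against the 15 mm ring. So it passes the 28 mm bore and is stopped by the 15 mm one. I handed the job in at about 16 s of the 54 s allowed.

**What I did:** I gripped the bar near its tail and lifted it off the rest. I passed it through the 38 and 33 mm rings and set it down there. I then gripped it again between the first and second rings and pushed it through the 28 mm ring until it stopped. After that I lowered it, let go and drew the arm clear.

**Last checks:**
- **Contact:** the push force along the row rose to about 15 N while the tool stayed put, and about 8 N was still on when I let go. At the stop the tool was about where the measured ring position put it, to within 2–5 mm.
- **Position:** the final top and scene pictures show no visible gap at the smallest ring, and the tail is hidden at the first ring. A top-view pixel is about 1.7 mm, so a gap smaller than that would not show. The expected 2 mm of tail outside the first ring could not be seen directly either.
- **Other objects:** the arm kept clear of the mug, the oiler and the hardness block. The last scene picture shows the hardness block and part of the mug in place. I did not check the oiler again at the end.

**Disagreements:**
- The views put the gauge 2–4 mm apart sideways, so I used a middle value. That was within the clearance, and the bar met no resistance in the rings.
- The gripper read about 22 mm on the 24 mm bar throughout.
- Commanded and measured tool positions differed by up to 3 mm, so I steered by the measured ones.

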